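# Stack instrument cassettes in the carrier, set its gate one hole in, hold the pin

## Task

Load the steel carrier for the autoclave: keeping them level, stack the blue and the green instrument cassette squarely on the yellow one that already lies in it, in either order, edges flush. Then pull up the red lock knob, slide the gate one hole in towards the pile, let the pin drop into that next hole, and finish while still holding the knob down with the gripper, pin fully home, until a colleague takes over. Leave the other things on the bench where they are.

Things in the scene. Friction and masses are not known exactly. Their poses are not given: they have to be found in the camera images.
- carrier: Steel cassette carrier, fixed, lying roughly across in front of the robot: base 88 mm wide (own x), 348 mm long (own y), floor 8 mm above the bench. Origin: bench level, mid-width, between well and knob. Own y runs lengthwise from the well to the square tube, z up. Low guides (17 mm above the bench) flank the bottom cassette; above them the pile's long sides are open.
- well (a point): Middle of the well's floor, at the carrier's own (0, -85, 8) mm, same axes. The yellow cassette lies here, lengthwise along the carrier's y.
- stop (a point): Middle of the inner face of the fixed end stop, at the carrier's own (0, -159, 37) mm, 74 mm from the middle of the well: an upright plate 60 mm wide that stands 66 mm above the bench and then flares outward up to 82 mm.
- next_hole (a point): Mouth of the hole to be used: 11 mm wide, in the top of the fixed 22 mm square steel tube, 47 mm above the bench, at the carrier's own (0, 65, 47) mm. The tube runs along the carrier's y between two blocks 50 mm high; its four holes are 30 mm apart, the pin starts in the one at own y = 95 mm.
- gate (a joint): Slide of the gate section along the tube, in m: 0 at the start, pin in its hole (1.5 mm of play); grows towards the pile (carrier's own -y). The next hole is at 0.030. With the pin out it moves against about 1.5 N of friction; with the pin in a hole it cannot. Section: 36 mm square, 48 mm long, cover plate on top 58 mm above the bench; it carries the forked gate and the lock knob.
- gate_face (a point): On the gate's face towards the pile, 37 mm above the bench: a forked upright plate 60 mm wide, 82 mm high, flared back at the top, 76 mm ahead of the knob's axis. 34 mm clear of a cassette in the middle of the well at the start, 4 mm clear at the next hole.
- plunger (a joint): Spring plunger on the gate section, moving straight up, in m: 0 = pin fully home in a hole, grows as the knob is pulled, stop at 0.014. The round-ended 8 mm pin clears the holes from 0.010 up; let go between holes it rides on the tube at 0.010 and drops in when within a few mm of a hole. The spring pushes down with 7.5 N at home, 12 N at full pull.
- knob (a point): Middle of the round red knob on the plunger: 24 mm across, 22 mm high (11 mm up and 11 mm down from here), upright. With the pin home it is 82 mm above the bench, over the tube's middle line; it travels with gate and plunger. Below it a barrel 17 mm across, 12 mm high, on the cover plate.
- cassette_blue: Closed steel instrument cassette with perforated lid and blue silicone ends: a flat rigid box, 56 mm (x) by 140 mm (y) by 20 mm high, about 0.18 kg. Origin: centre of its underside; own y runs along its length, z up; both ends are alike. Starts flat on the bench in front of the carrier, left or right.
- cassette_green: Closed steel instrument cassette with perforated lid and green silicone ends: a flat rigid box, 56 mm (x) by 140 mm (y) by 20 mm high, about 0.18 kg. Origin: centre of its underside; own y runs along its length, z up; both ends are alike. Starts flat on the bench in front of the carrier, on the other side.
- cassette_yellow: Closed steel instrument cassette with perforated lid and yellow silicone ends: a flat rigid box, 56 mm (x) by 140 mm (y) by 20 mm high, about 0.18 kg. Origin: centre of its underside; own y runs along its length, z up; both ends are alike. Starts in the carrier's well, underside on its floor.
- spirit_bottle: Small clear rubbing-spirit bottle with a white cap, 48 mm across, 88 mm tall; a bystander. Origin: centre of its underside
- iodine_bottle: Brown iodine bottle with a black cap, 51 mm across, 108 mm tall; a bystander. Origin: centre of its underside
- gauze_roll: Upright white gauze roll, 47 x 44 mm, 59 mm tall; a bystander. Origin: centre of its underside
- plaster_tape: Reel of sticking plaster lying flat, 66 mm across, 25 mm high; a bystander. Origin: centre of its underside
- ointment_pot: Round white ointment pot, 69 mm across, 41 mm high; a bystander. Origin: centre of its underside
Not all that is in view belongs to the job. Leave any purple or turquoise look-alike of the cassette_green alone.

How it is judged:
By the outcome, as a careful person would: the job done as asked, in the order asked, and still so for the second after the job is handed in, while the arm keeps its last pose, push and grip.
It also fails if it takes over 64 s, if anything falls off the work surface, if the arm or the gripper's body presses on something with over 40 N, if the wrist force passes 120 N, or if a joint passes its speed limit or range.

## Robot

A 6-joint arm with a two-finger parallel gripper is mounted at the origin on a cart in front of the work surface, level with it; the furniture and walls round the work are solid. World frame = base frame: x ahead of the robot, y to its left, z up, the work surface at z = 0. Lengths are in mm, angles in rad, forces in N, time in s.
With the tool pointing down it reaches from about 350 to 725 mm from the base axis. Payload 4.3 kg.
Tool frame: the origin (TCP) lies midway between the tips of the shut fingers; the grasp point (between the pads) lies 19 mm behind it (env.hold_point_z is the distance from the TCP to the grasp point, in mm); z points along the fingers, y is the line along which they close (so a half turn about z gives the same grasp; the last joint's range is limited). The gripper opens to 85 mm and grips with 20 to 120 N. Pads are 22 mm wide; open, the fingers measure 114 mm over their backs; the gripper's body (76 mm by 85 mm) begins 54 mm behind the grasp point. The pads swing forward as they close: fully open they stand 13 mm farther back than shut.
Start: joints at [1.229, 0.377, 0.081, 1.274, 0, 1.46], TCP at [132.1, 559.661, 192.629] pointing down, gripper open.
Joint ranges: [-2.72, 2.72], [-0.84, 1.66], [-1.02, 1.22], [-1.77, 2.12], [-1.37, 1.28], [-3.14, 3.14]. Speed limits (rad/s): [2.57, 2.57, 3.14, 3.14, 3.14, 3.14].

## Interface

Orientations are given as [roll, pitch, yaw] about the fixed x, y, z axes, in that order (R = Rz(yaw) Ry(pitch) Rx(roll)).
In Python, from cell import env, get_image gives the robot as it stands.
- The arm moves only by the tool carry_out, never from a script. Its argument "moves" is one flat list of numbers, 7 for each row, row after row: the opening, from 0 (shut) to 1 (fully open), then the shift along the tool's x, y, z in m, then the turn, a rotation vector about the tool's x, y, z in degrees. A call has 1 to 8 rows; each row is the pose to reach, as a shift and turn from the pose commanded when the call began, along the tool's axes at that moment; what a row does not reach only later rows make up. A row lasts 1/10 s, in which the tool goes at most 50 mm and 8.59 degrees, less where a joint would pass 70% of its speed; a pose out of reach is approached as far as the arm can. A call with a gripper value outside its range is refused whole. The fingers move at their own pace and stop on an object; "grip_force" is the grip in N (left out, the last holds). Time passes only in rows, so rows that repeat a pose let the fingers close. It gives the time, the measured TCP pose, the force, the opening and the grip force at its end, in the units of the state.
- env.get_state(): the state, without advancing time (a new reading comes with each control period).
- get_image(name): name is "scene" or "top"; returns a dict with "image" (480x640x3 uint8, blue, green, red), "fx", "fy", "cx", "cy" (pixels), "pose" (4x4, takes a point from camera to world coordinates). Camera axes: x right, y up, looking along -z (the intrinsics and any distortion apply to the point x, -y, -z); pixel columns grow to the right and rows downward; lengths in mm; the calibration is good to about 2 mm. A picture is of the moment at which its call begins. There is no depth.
- env.close_job(): hands the job in; it is judged then, once.
The state is a dict: "time_s": time; "joint_pos": joint angles; "joint_velocities": joint speeds; "tau": joint torques, N m; "ee_pos": TCP position; "eef_rot": TCP orientation; "force": force on the tool from outside, world axes, zero at the start; "moment": the same for the moment, N m; "opening": finger opening in mm; "gripper_force": force on a finger pad.
Only numpy, scipy, OpenCV 4.12 (cv2) and the standard library are available. Lean on these libraries where they do the work, as an engineer would, in place of code of your own. Each camera call takes 0.05 s, during which the arm holds its last target. There are 200 camera calls.

## Working session

There is one attempt and no reset: what is moved stays moved. The work goes in short steps, Python scripts to look and compute and a tool call to move; the robot and the scene stay as the last step left them, time stands still between calls to the robot, and variables do not carry over. Pictures are saved under pics/ and viewed, at most 10 in all, crops included, and the job is handed in when it is done.

Besides the shell and the picture viewer there is one more tool, called after ">>>" in YAML: its name, and indented under it one key for each argument. carry_out: Moves the arm, as the interface text tells. Its arguments: {"type":"object","properties":{"moves":{"type":"array"},"grip_force":{"type":"number"}},"required":["moves"]}

```bash
ls; mkdir -p pics; python3 - <<'E'
from cell import env,get_image
import cv2,numpy as np
for n in("scene","top"):
    d=get_image(n); cv2.imwrite(f"pics/{n}0.png",d["image"]); print(n,d["fx"],d["fy"],d["cx"],d["cy"],[k for k in d]); print(np.round(d["pose"],4).tolist())
print(env.get_state(), env.hold_point_z)
E
```

```text
pics
scene 488.40233376144425 488.40233376144425 318.48174527120966 238.25538924269372 ['image', 'fx', 'fy', 'cx', 'cy', 'pose']
[[0.8123, 0.2705, -0.5166, -258.5934], [-0.5831, 0.3946, -0.7102, -1134.0542], [0.0118, 0.8781, 0.4783, 814.3448], [0.0, 0.0, 0.0, 1.0]]
top 518.8149044879332 518.8149044879332 325.05498409980544 242.8336517066153 ['image', 'fx', 'fy', 'cx', 'cy', 'pose']
[[0.0075, 0.9974, -0.0712, 416.4638], [-0.9999, 0.0081, 0.0089, -62.5331], [0.0095, 0.0711, 0.9974, 1487.5145], [0.0, 0.0, 0.0, 1.0]]
{'time_s': 0.1, 'joint_pos': array([ 1.22867948e+00,  3.78035432e-01,  7.97660365e-02,  1.27440471e+00,
       -1.59135485e-05,  1.46046934e+00]), 'joint_velocities': array([-0.00044397, -0.00219322,  0.0028433 ,  0.0006301 ,  0.00071869,
        0.00110281]), 'tau': array([ 1.29808865e-03, -4.64696395e+01,  2.70581979e+01,  1.19271068e-02,
       -1.81565119e-04,  2.09895256e-05]), 'ee_pos': array([131.88004637, 558.99149907, 191.73097701]), 'eef_rot': array([-3.13972454e+00, -1.90932383e-04,  2.90980264e+00]), 'force': array([ 0.17985264, -0.23351833, -0.02204758]), 'moment': array([-0.03602925, -0.00402669,  0.05929131]), 'gripper_force': 0.0, 'opening': 85.53043191508762} 18.700000000000003
```

View pics/scene0.png

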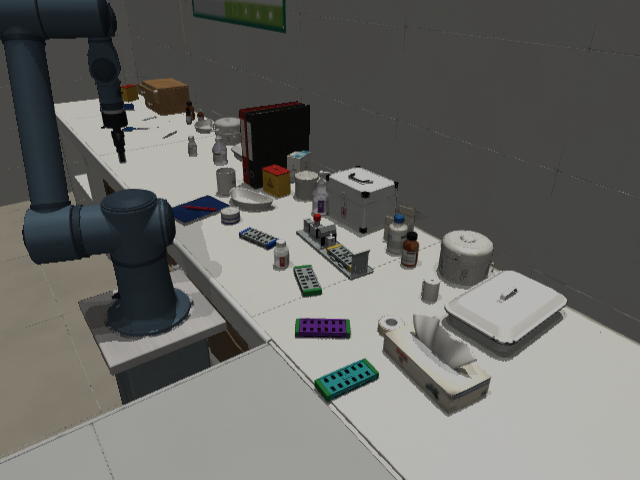

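View pics/top0.png

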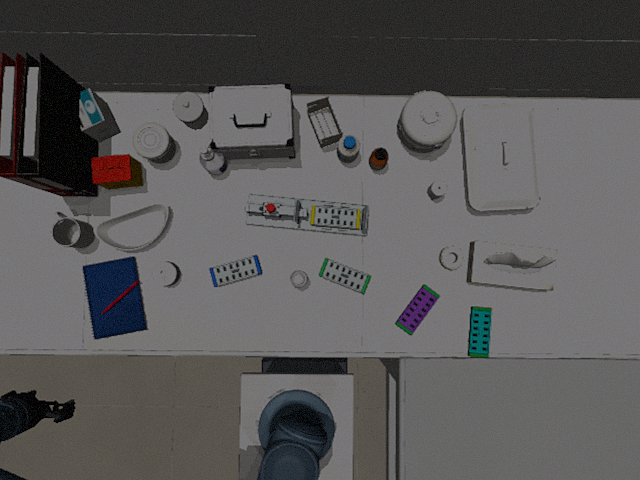

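The scene view shows the carrier at (335,245), with blue (258,237) and green (308,280) in front of it, and the purple (322,327) and turquoise (347,378) look-alikes. In the top view the carrier is at (307,214), knob (270,208), yellow (337,216), blue (236,270), green-ended steel (345,275), and the look-alikes are purple (418,309) and turquoise (480,331). I choose blue (236,270) and green (345,275), and check both in a close crop.

```bash
python3 - <<'E'
from cell import env,get_image
import cv2,numpy as np
for n in("scene","top"):
    ims=[];
    for i in range(8): ims.append(get_image(n)["image"].astype(float))
    im=np.mean(ims,0); np.save(f"{n}.npy",im)
    print(n,np.std(ims,0).mean())
s=np.load("scene.npy");t=np.load("top.npy")
a=np.vstack([cv2.resize(t[185:300,200:380],None,fx=4,fy=4,interpolation=cv2.INTER_CUBIC)[:,:720]])
b=cv2.resize(s[205:305,230:380],None,fx=4.8,fy=4.8,interpolation=cv2.INTER_CUBIC)
cv2.imwrite("pics/topc.png",np.clip(a*1.3,0,255));cv2.imwrite("pics/scc.png",np.clip(b*1.3,0,255))
E
```

```text
scene 0.5230762551735191
top 2.8509740857289287[ WARN:0@37.687] global loadsave.cpp:1063 imwrite_ Unsupported depth image for selected encoder is fallbacked to CV_8U.
```

View pics/topc.png

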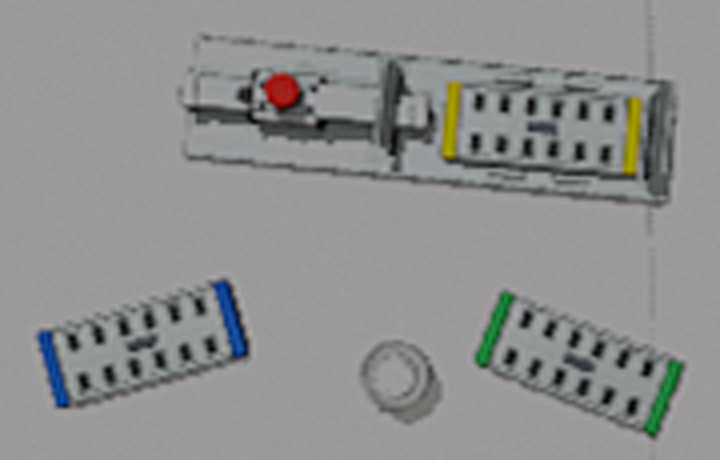

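View pics/scc.png

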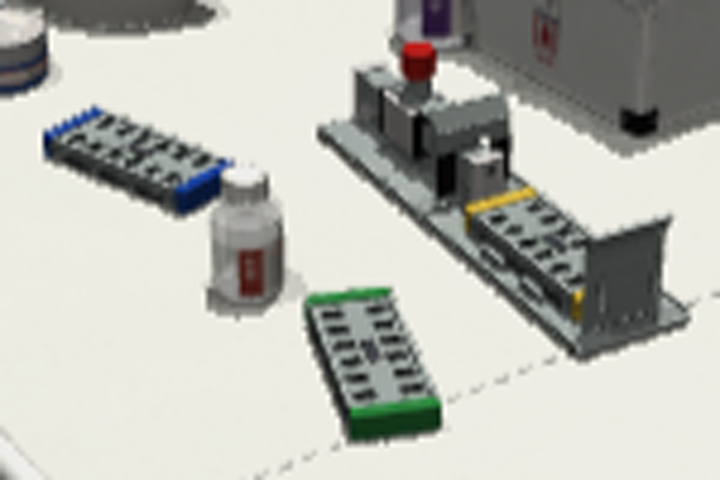

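The crops confirm the choice: steel bodies with blue and green ends. The blue crop centre is (143,343) and the green (579,364). The red knob is at (282,90) and the yellow cassette at (541,127). The carrier base corners are at (198,36), (672,80), (664,203) and (184,155).

```bash
cat > h.py <<'E'
import numpy as np,cv2
from scipy.optimize import minimize,least_squares
from cell import env,get_image
def cams():
    return {n:get_image(n) for n in("scene","top")}
def proj(c,P):
    P=np.atleast_2d(P); T=np.array(c["pose"]); q=(P-T[:3,3])@T[:3,:3]
    return np.c_[c["cx"]+c["fx"]*q[:,0]/-q[:,2], c["cy"]+c["fy"]*-q[:,1]/-q[:,2]]
def ray(c,uv):
    T=np.array(c["pose"]); d=T[:3,:3]@[(uv[0]-c["cx"])/c["fx"],-(uv[1]-c["cy"])/c["fy"],-1]
    return T[:3,3],d/np.linalg.norm(d)
def at_z(c,uv,z):
    o,d=ray(c,uv); return o+d*(z-o[2])/d[2]
def tri(rs):
    A=sum(np.eye(3)-np.outer(d,d) for o,d in rs); b=sum((np.eye(3)-np.outer(d,d))@o for o,d in rs)
    return np.linalg.solve(A,b)
def color(im,name):
    b,g,r=[im[...,i].astype(float) for i in range(3)]
    if name=="blue": s=b-np.maximum(r,g)
    if name=="green": s=g-np.maximum(r,b)
    if name=="yellow": s=np.minimum(r,g)-b
    if name=="red": s=r-np.maximum(g,b)
    return np.clip(s,0,None)
S=8
def box(x,y,z,yaw,y0,y1,h=20,w=28):
    R=np.array([[np.cos(yaw),-np.sin(yaw)],[np.sin(yaw),np.cos(yaw)]])
    return np.array([[*(R@[a,b]+[x,y]),z+k] for a in(-w,w) for b in(y0,y1) for k in(0,h)])
def render(c,p,e,roi):
    x0,y0,x1,y1=roi; m=np.zeros(((y1-y0)*S,(x1-x0)*S),np.uint8)
    o=np.array(c["pose"])[:3,3]
    caps=[box(*p,-70,-70+e),box(*p,70-e,70)]
    caps.sort(key=lambda k:-np.linalg.norm(k.mean(0)-o))
    for B,v in((caps[0],255),(box(*p,-70+e,70-e),0),(caps[1],255)):
        q=(proj(c,B)-[x0,y0]+0.5)*S-0.5
        cv2.fillConvexPoly(m,cv2.convexHull(np.round(q*16).astype(np.int32)),v,shift=4)
    return cv2.resize(m,(x1-x0,y1-y0),interpolation=cv2.INTER_AREA)/255.
def fit(C,name,views,p0,excl={},fixz=None):
    """views: {cam:roi}; p0=(x,y,z,yaw,e)"""
    obs={}
    for n,(x0,y0,x1,y1) in views.items():
        s=color(C[n]["image"],name)[y0:y1,x0:x1]; obs[n]=np.clip((s-12)/(np.percentile(s[s>25],60)-12),0,1)
    def cost(p):
        z=p[2] if fixz is None else fixz; f=0
        for n,roi in views.items():
            d=(render(C[n],(p[0],p[1],z,p[3]),p[4],roi)-obs[n])**2
            if n in excl:
                a=excl[n]; d[a[1]-roi[1]:a[3]-roi[1],a[0]-roi[0]:a[2]-roi[0]]=0
            f+=d.sum()
        return f
    best=None
    for k in range(3):
        st=np.array(p0 if best is None else best.x); sim=np.vstack([st]+[st+np.eye(5)[i]*[6,6,5,.05,2][i]*(-1)**k for i in range(5)])
        best=minimize(cost,st,method="Nelder-Mead",options=dict(initial_simplex=sim,xatol=.01,fatol=1e-3,maxiter=600))
    return best.x,best.fun
def knob(C):
    rs=[];
    for n,roi in(("scene",(290,195,345,240)),("top",(240,190,310,225))):
        s=color(C[n]["image"],"red")[roi[1]:roi[3],roi[0]:roi[2]]; s=np.where(s>40,s,0)
        m=cv2.moments(s); uv=(m["m10"]/m["m00"]+roi[0],m["m01"]/m["m00"]+roi[1]); rs.append(ray(C[n],uv))
    return tri(rs)
E
cat > m1.py <<'E'
from h import *
C=cams()
for n in C: C[n]["image"]=np.load(n+".npy")
def px(cx,cy): return (200+cx/4-.375,185+cy/4-.375)
for nm,uv,end,views,ex in(
 ("blue",(143,343),[(52,368),(232,318)],{"top":(200,245,275,300),"scene":(230,222,285,256)},{"scene":(266,222,285,256)}),
 ("green",(579,364),[(493,328),(664,398)],{"top":(310,250,380,300),"scene":(285,255,330,302)},{}),
 ("yellow",(541,127),[(452,120),(632,135)],{"top":(300,195,375,240),"scene":(320,238,375,275)},{"scene":(346,238,375,275)})):
    c=at_z(C["top"],px(*uv),20); a,b=[at_z(C["top"],px(*q),20) for q in end]
    yaw=np.arctan2(*(a-b)[1::-1])-np.pi/2
    p,f=fit(C,nm,views,(c[0],c[1],8 if nm=="yellow" else 0,yaw,9),ex)
    print(nm,np.round([*p[:3],p[3]*57.3,p[4],f],2))
    for n in views: print("  ",n,np.round([*(q:=fit(C,nm,{n:views[n]},p,ex,fixz=8. if nm=="yellow" else 0.))[0][:2],q[0][3]*57.3,q[0][4],q[1]],2))
print("knob",knob(C))
for q in((198,36),(672,80),(664,203),(184,155)): print(np.round(at_z(C["top"],px(*q),8),1))
E
python3 m1.py
```

```text
blue [441.23 178.06  -1.39  16.8    9.55  26.2 ]
   top [440.83 177.79  16.81   9.59  21.04]
   scene [441.67 174.89  15.88   6.31   4.16]
green [ 4.3038e+02 -1.3076e+02 -8.0000e-02 -2.1490e+01  9.4900e+00  8.7500e+01]
   top [ 429.55 -130.46  -21.61    9.4    15.38]
   scene [ 431.14 -130.92  -21.74    9.76   70.87]
yellow [ 597.66 -103.33    6.93   -4.61    9.51   23.27]
   top [ 596.76 -103.18   -4.29    9.37   17.88]
   scene [ 596.89 -103.94   -4.93   10.96    4.96]
knob [612.09990698  74.93388505  87.82338378]
[662.1 143.5   8. ]
[ 633.2 -197.4    8. ]
[ 544.4 -191.8    8. ]
[576. 152.   8.]
```

```bash
cat >> h.py <<'E'
from scipy.spatial.transform import Rotation as Ro
def go(*tg):
    """targets (x,y,z mm,yaw deg tool) -> tool-frame shift (m) and turn (deg) from the present pose"""
    s=env.get_state(); R=Ro.from_euler("xyz",s["eef_rot"]); p=np.array(s["ee_pos"])
    print("t%.2f"%s["time_s"],np.round(p,1),np.round(np.degrees(s["eef_rot"]),2),"F",np.round(s["force"],1),"op %.1f g %.1f"%(s["opening"],s["gripper_force"]))
    for x,y,z,w in tg:
        d=R.inv().apply(np.array([x,y,z])-p)/1000
        print(np.round(d,4).tolist(),np.round((R.inv()*Ro.from_euler("xyz",[180,0,w],degrees=True)).as_rotvec(degrees=True),2).tolist())
E
python3 -c "
from h import *
go((441.2,177.5,110,106.8),(441.2,177.5,40,106.8))"
```

```text
t1.00 [132.1 559.6 192.6] [180.     0.   166.72] F [-0.3  0.4 -0.6] op 85.5 g 0.0
[-0.3886, -0.3009, 0.0826] [0.0, -0.0, 59.92]
[-0.3886, -0.3009, 0.1526] [0.0, -0.0, 59.92]
```

>>> carry_out:
  moves: [1,-0.02,-0.015,0.004,0,0,4,1,-0.055,-0.042,0.011,0,0,10,1,-0.095,-0.073,0.02,0,0,17,1,-0.135,-0.104,0.028,0,0,24,1,-0.175,-0.135,0.036,0,0,31,1,-0.215,-0.166,0.044,0,0,38,1,-0.255,-0.197,0.053,0,0,45,1,-0.295,-0.228,0.062,0,0,52]

```text
time_s: 1.8
ee_pos: [363.0, 274.5, 132.0]
eef_rot: [3.14, -0.0, 1.997]
force: [0.5, 0.7, 0.2]
opening: 85.4
gripper_force: 0.0
```

```bash
python3 -c "
from h import *
go((441.2,177.5,110,106.8),(441.2,177.5,50,106.8))"
```

```text
t1.80 [363.  274.5 132. ] [ 1.7993e+02 -1.0000e-02  1.1444e+02] F [0.5 0.7 0.2] op 85.4 g 0.0
[-0.1207, 0.031, 0.022] [0.07, -0.02, 7.64]
[-0.1207, 0.0309, 0.082] [0.07, -0.02, 7.64]
```

>>> carry_out:
  moves: [1,-0.04,0.01,0.01,0,0,4,1,-0.08,0.02,0.02,0,0,7.6,1,-0.11,0.028,0.05,0,0,7.6,1,-0.1207,0.031,0.075,0,0,7.6,1,-0.1207,0.031,0.082,0,0,7.6,1,-0.1207,0.031,0.082,0,0,7.6]

```text
time_s: 2.4
ee_pos: [439.0, 179.2, 49.1]
eef_rot: [-3.138, -0.001, 1.869]
force: [-0.5, -0.2, 1.0]
opening: 85.3
gripper_force: 0.0
```

```bash
python3 -c "
from h import *
im=get_image('top')['image'];i2=get_image('scene')['image']
o=np.hstack([cv2.resize(im[225:305,190:290],(400,320),interpolation=2),cv2.resize(i2[175:275,200:325],(400,320),interpolation=2)])
cv2.imwrite('pics/b1.png',np.clip(o*1.3,0,255).astype(np.uint8))
go((441.2,177.5,50,106.8),(441.2,177.5,-2,106.8))"
```

```text
t2.50 [440.5 180.2  50.8] [ 1.7996e+02 -2.0000e-02  1.0719e+02] F [ 0.4 -0.3  0.7] op 85.4 g 0.0
[-0.0028, -0.0001, 0.0008] [0.04, -0.02, 0.39]
[-0.0028, -0.0001, 0.0528] [0.04, -0.02, 0.39]
```

View pics/b1.png

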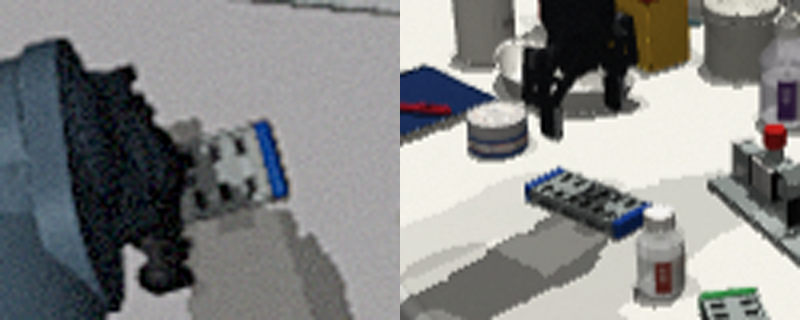

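The left crop (top view) shows the gripper over the blue cassette's left half. In the right crop (scene view) the fingertips are at about (552,133) and (615,105), with the blue cassette at (588,200). I'll check this against the projected fingertips.

```bash
python3 -c "
from h import *
C=cams();s=env.get_state();R=Ro.from_euler('xyz',s['eef_rot']).as_matrix();p=np.array(s['ee_pos'])
for dy in(-43,43):
  q=p+R@[0,dy,-13]; print(q, (proj(C['scene'],q)-[200,175]+.5)*3.2+[400,0], (proj(C['top'],q)-[190,225]+.5)*4)
for e in (-70,70): print((proj(C['scene'],box(441.2,177.5,0,np.radians(16.8),e,e)).mean(0)-[200,175]+.5)*3.2+[400,0])
"
```

```text
[400.08247091 167.7434409   64.22360899] [[556.67148307 172.07776367]] [[184.89392996 242.82871882]]
[482.23138706 193.18976974  64.42341827] [[612.87802575 143.11704296]] [[150.01685523 122.26468698]]
[637.44842357 223.58131746]
[542.47036379 184.49879065]
```

```bash
python3 -c "
from h import *
C=cams()
s=env.get_state();R=Ro.from_euler('xyz',s['eef_rot']).as_matrix();p=np.array(s['ee_pos']);print(p,s['joint_pos'])
i2=np.ascontiguousarray(C['scene']['image']);im=np.ascontiguousarray(C['top']['image'])
o=np.hstack([cv2.resize(im[215:315,180:280],(400,400),interpolation=2),cv2.resize(i2[155:255,210:310],(400,400),interpolation=2)])
o=np.clip(o*1.6+25,0,255).astype(np.uint8).copy()
for dy in(-43,0,43):
  q=p+R@[0,dy,-13 if dy else 0]
  for uv in((proj(C['scene'],q)-[210,155]+.5)*4+[400,0],(proj(C['top'],q)-[180,215]+.5)*4): cv2.circle(o,tuple(int(v) for v in uv[0]),3,(0,0,255) if dy else (255,0,255),-1)
cv2.imwrite('pics/b2.png',o)
"
```

```text
[441.22010476 180.32096175  51.17626412] [ 2.54663075e-01  2.76412926e-01 -4.48756633e-01  8.43291028e-01
  1.52841297e-04  1.52531069e+00]
```

View pics/b2.png

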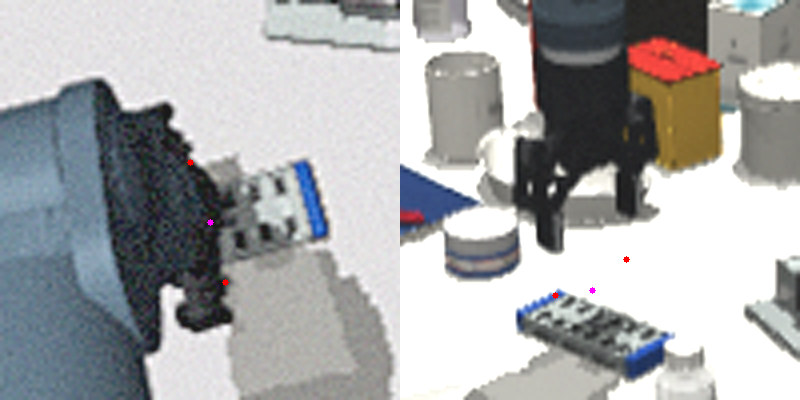

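The tips appear at scene-crop (550,248) and (628,215), about 12 px higher than projected, so the fingertips may be higher than I assumed. I'll descend partway and measure the tip height numerically.

>>> carry_out:
  moves: [1,-0.0028,0,0.01,0,0,0.4,1,-0.0028,0,0.02,0,0,0.4,1,-0.0028,0,0.03,0,0,0.4,1,-0.0028,0,0.03,0,0,0.4]

```text
time_s: 3.1
ee_pos: [439.4, 176.2, 18.0]
eef_rot: [-3.138, -0.0, 1.862]
force: [-0.0, -0.1, 0.3]
opening: 85.3
gripper_force: 0.0
```

```bash
python3 -c "
from h import *
C=cams()
s=env.get_state();R=Ro.from_euler('xyz',s['eef_rot']).as_matrix();p=np.array(s['ee_pos']);print(p)
g=C['scene']['image'].max(2)
for sg in(-1,1):
  for z in (0,20,40,60,80,100): 
    q=p+R@[0,43*sg,0]; q[2]=z; print(sg,z,np.round(proj(C['scene'],q),1))
for r in range(195,248): print(r,''.join('#' if v<45 else '+' if v<90 else '.' for v in g[r,235:285]))
T=C['top']['image'].max(2)
print()
for r in range(235,305): print(r,''.join('#' if v<45 else '+' if v<90 else '.' for v in T[r,200:270]))
"
```

```text
[440.63784085 176.52141953  19.31765296]
-1 0 [[249.9 245.6]]
-1 20 [[249.6 240.4]]
-1 40 [[249.2 235.2]]
-1 60 [[248.9 229.9]]
-1 80 [[248.5 224.5]]
-1 100 [[248.2 219.1]]
1 0 [[267.3 236.2]]
1 20 [[267.1 231.1]]
1 40 [[266.8 226. ]]
1 60 [[266.6 220.9]]
1 80 [[266.4 215.6]]
1 100 [[266.1 210.4]]
195 ............############################++++++++++
196 ............############################+.+++++++.
197 ............####################+#######..++++....
198 ............###################++#######..........
199 .....++...+#####################+###+###..........
200 +....###################################..........
201 +++.+###################################..........
202 ++++####################################..........
203 ++++####################################..........
204 ++++##################################++..........
205 ++++#################################+............
206 .++.########################++#######+............
207 ....##########+++########+++++#######+++..........
208 ....############+#######+++++#######+++...........
209 ....#################++++++
[... 6664 characters left out ...]
+....................++++
296 ++++++++++++++####+######....+########+++++..............+.......+++++
297 +++++++++++++#######+####......+##+..++++.........................++++
298 +++++++++++#############+............++.+........................+++++
299 +++++++++++++#+#########.............+............................++++
300 ++++++++++++############.............++............................+++
301 ++++++++++++++######++...............+..............................++
302 +++++++++++++#######....................+....................+++++++++
303 ++++++++++++##+#####+.................+...............++++++++++++++++
304 +++++++++++#++######+.................+.............++++++++++++++++++
```

```bash
python3 -c "
from h import *
C=cams()
R=Ro.from_euler('xyz',[np.pi,0,2.91]).as_matrix();p=np.array([132,559.6,192.5])
for n in C:
  for dy in(-43,43):
    for dz in (-13,-40,-53): print(n,dy,dz,np.round(proj(C[n],p+R@[0,dy,dz]),1))
g=np.load('scene.npy').max(2)
for r in range(120,166,1): print(r,''.join('#' if v<45 else '+' if v<90 else '.' for v in g[r,95:145]))
g=np.load('top.npy').max(2)
for r in range(380,440): print(r,''.join('#' if v<30 else '+' if v<70 else '.' for v in g[r,0:90]))
"
```

```text
scene -43 -13 [[124.1 173.5]]
scene -43 -40 [[122.7 166. ]]
scene -43 -53 [[122.  162.3]]
scene 43 -13 [[122.7 165.3]]
scene 43 -40 [[121.3 158. ]]
scene 43 -53 [[120.6 154.5]]
top -43 -13 [[ 78.8 400.2]]
top -43 -40 [[ 73.5 402.9]]
top -43 -53 [[ 70.8 404.2]]
top 43 -13 [[ 44.3 391.7]]
top 43 -40 [[ 38.3 394.2]]
top 43 -53 [[ 35.2 395.4]]
120 ........########################+.................
121 ........########################+.................
122 ........+########################.................
123 ........+########################.................
124 .........#######################+.................
125 .........######################+..................
126 ........#+###################+....................
127 ......####.++#############.....+++++++............
128 ......+++........+#######+...++++++++.+++.+++...+.
129 ..................########.+++++++++++............
130 ..................##########+++++++++.............
131 ................############+.....................
132 ................#############.....................
133 ................+############..........
[... 6771 characters left out ...]
...................................
433 ####################+.....................................................................
434 ##################+.......................................................................
435 ###############+..........................................................................
436 #############+............................................................................
437 ###########+..............................................................................
438 #########+................................................................................
439 #######+..................................................................................
```

At the start pose too, the tips appeared about 40 mm higher than expected. I'll let contact decide: descend gently while watching the force.

>>> carry_out:
  moves: [1,0,0,0.005,0,0,0,1,0,0,0.01,0,0,0,1,0,0,0.014,0,0,0,1,0,0,0.017,0,0,0,1,0,0,0.019,0,0,0,1,0,0,0.019,0,0,0]

```text
time_s: 3.9
ee_pos: [441.1, 176.6, 0.6]
eef_rot: [-3.141, -0.0, 1.863]
force: [-0.2, -0.3, -0.9]
opening: 85.3
gripper_force: 0.0
```

```bash
python3 -c "
from h import *
go((441.2,177.5,-2,106.8))
C=cams();g=C['scene']['image'].max(2)
for r in range(205,248): print(r,''.join('#' if v<45 else '+' if v<90 else '.' for v in g[r,235:285]))
"
```

```text
t3.90 [441.1 176.6   0.6] [-1.7996e+02 -1.0000e-02  1.0672e+02] F [-0.2 -0.3 -0.9] op 85.3 g 0.0
[0.0008, 0.0004, 0.0026] [-0.04, -0.01, -0.08]
205 +++++####################################.........
206 .++.+####################################.........
207 ....+####################################.........
208 ....+###################################+.........
209 .....#################################............
210 .....########################++######+............
211 .....##########++########+.....######.............
212 ...++##########..+######......######+.............
213 ..+++###########.+###+........######..............
214 +++++################.........#####++.............
215 ++++##########+#####+.........#####++.............
216 ++++####+#####.####+..........#####++.............
217 +++#####++###+.###+...........######+.............
218 ++++#########.####............######+.............
219 ++++#############+............######..............
220 ++++++###########.............+#####..............
221 ++++..++########+..............+####..............
222 ++++.....+######.
[... 708 characters left out ...]
..++##++.+#+##+.#####+#+.+..............
236 ....+##++++++++#++###+########++##++..+...........
237 .....+++####+++++####+######++###++.+#+...........
238 ......++######+++++++#####+#+++.+..+##+.++........
239 .........+#####++++++###+#+#+++....+++............
240 ...........++#+####++++++####++...................
241 ............+++#####+++++##+++##+.......+.........
242 ............+++++######++++++##++.+...+++.........
243 ...........++.+++++#######++++#++...+++++++......+
244 ..........+++++++.+++++####++++++.++####++++++.+++
245 .........++++.++++++++++########++#+###++.++++++++
246 ........+++.+..+++++++++++######++##++#+..++.+.++.
247 ........+++....++++++++++++++++##++++++...........
```

>>> carry_out:
  moves: [0.6,0,0,0.0025,0,0,0,0.55,0,0,0.0025,0,0,0,0.5,0,0,0.0025,0,0,0,0.5,0,0,0.0025,0,0,0,0.5,0,0,0.0025,0,0,0]
  grip_force: 25

```text
time_s: 4.5
ee_pos: [441.5, 176.7, -1.5]
eef_rot: [3.141, -0.0, 1.863]
force: [-0.0, 0.0, -0.8]
opening: 42.4
gripper_force: 0.0
```

```bash
python3 -c "
from h import *
go((441.2,177.5,-2,106.8))
C=cams();g=C['scene']['image'].max(2)
for r in range(205,248): print(r,''.join('#' if v<45 else '+' if v<90 else '.' for v in g[r,235:285]))
"
```

```text
t4.50 [441.5 176.7  -1.5] [179.99  -0.   106.72] F [-0.   0.  -0.8] op 42.4 g 0.0
[0.0008, -0.0, 0.0005] [0.01, -0.0, -0.08]
205 ++++++++++++##########################............
206 .++.++++++++##########################............
207 ....+++++++###########################++..........
208 ....+++#+########################+####+...........
209 .....+###########################+####............
210 ......###########################+###+............
211 ......###############################.............
212 ...++..###########+#####+############.............
213 ..+++..###########.#####.+##########+.............
214 +++++..#################..########++..............
215 +++++...###############+..#######+................
216 +++#+...###############+...######.................
217 +++#+...+########+.###+...+######.................
218 +++++....########+.###....######+.................
219 +++++....########++###....#####+..................
220 +++++....+###########+....#####++.................
221 ++++......###########+....#####++.................
222 ++++.......+#########.....#####++...
[... 689 characters left out ...]
..++##++.+#+###+#####+++................
236 ....+##++++++++#++###+########+.+#++..............
237 .....+++####+++++###########++#+#++.+#+...........
238 ......++#######+++########+#+++.+..+##+.++........
239 .........+#####++++++###+#+#+++....+++............
240 ...........++#+####++++++####+++..................
241 ............+++#####+++++##+++##........+.........
242 ............+.+++######++++++##++.+...+++.........
243 ...........++++++++#######++++#++...+++#+++......+
244 ..........++++.++..++++####++++++.++#+##++++.+.+++
245 .........+++.......+++++#######+++###+#++.++++++++
246 .......+++++........+++++++#####++###+++..++.+.++.
247 ........++.............+++.++++##+##+++...........
```

The fingers closed to 42 mm without touching anything, so the tips really are about 40–45 mm above where the state says. I'll open and feel the way down.

>>> carry_out:
  moves: [1,0.0008,0,0,0,0,0,1,0.0008,0,0,0,0,0,1,0.0008,0,0.005,0,0,0,1,0.0008,0,0.01,0,0,0,1,0.0008,0,0.015,0,0,0,1,0.0008,0,0.02,0,0,0,1,0.0008,0,0.022,0,0,0,1,0.0008,0,0.022,0,0,0]

```text
time_s: 5.4
ee_pos: [440.7, 177.4, -24.0]
eef_rot: [-3.141, -0.0, 1.863]
force: [-0.4, 0.4, -0.5]
opening: 85.4
gripper_force: 0.0
```

```bash
python3 -c "
from h import *
go((441.2,177.5,-35,106.8))
C=cams();g=C['scene']['image'].max(2)
for r in range(215,252): print(r,''.join('#' if v<45 else '+' if v<90 else '.' for v in g[r,235:285]))
"
```

```text
t5.40 [440.7 177.4 -24. ] [-1.7995e+02 -1.0000e-02  1.0672e+02] F [-0.4  0.4 -0.5] op 85.4 g 0.0
[-0.0, 0.0005, 0.011] [-0.05, -0.01, -0.08]
215 ++++++################################+...........
216 ++++########################+.+#######............
217 +++#+##########+.#########+....######.............
218 +++++##########...#######.....+######.............
219 +++++##########...#####.......######+.............
220 +++++################+........#####++.............
221 ++++.################.........#####++.............
222 ++++.#########++####+.........######+.............
223 +....+##+.####.####...........######+.............
224 .....####+###+.###+...........######+.............
225 .....########+####............+#####+.............
226 .....############+.............#####..............
227 ......+##########..............#####..............
228 ........+########...............+##+..............
229 .........+########+...............................
230 ..........+####++#+.+.............................
231 ..........+####+++...+++..........................
232 ..........+####+++.+
[... 375 characters left out ...]
#####++++++###+###++++...+++............
240 ...........++#+####++++++####+++..................
241 ............+++#####++++++#+++##+.......+.........
242 ............++.++######++++++###+.+...+++.........
243 ..........++++.++++#######++++#++...+++++++......+
244 .........+..+.+.+++++++####++++++.++#+##++++.+.+++
245 .........++.+.++++++++++#######++++##+#++.++.+++++
246 ........++++.++++++++++++++##+##++###+++..++.+.++.
247 ..+++.+.+.+..+++++++++++++.++++##+##+++...........
248 +++++++..+.....+++++++++....+++++++++.............
249 +++++++.+.........+.........+++++++...............
250 +++++++++..................+++....................
251 +++++++++++..............+++++....................
```

>>> carry_out:
  moves: [1,0,0,0.005,0,0,0,1,0,0,0.01,0,0,0,1,0,0,0.014,0,0,0,1,0,0,0.017,0,0,0,1,0,0,0.019,0,0,0,1,0,0,0.02,0,0,0,1,0,0,0.02,0,0,0]

```text
time_s: 6.2
ee_pos: [441.1, 177.5, -43.6]
eef_rot: [-3.141, -0.0, 1.863]
force: [-0.5, -0.3, 0.8]
opening: 85.0
gripper_force: 0.0
```

Still no contact. I'll go on in 1–2 mm steps.

>>> carry_out:
  moves: [1,0,0,0.002,0,0,0,1,0,0,0.004,0,0,0,1,0,0,0.006,0,0,0,1,0,0,0.006,0,0,0]

```text
time_s: 6.6
ee_pos: [440.9, 177.4, -49.8]
eef_rot: [-3.141, -0.0, 1.863]
force: [-0.7, -0.1, -0.6]
opening: 85.1
gripper_force: 0.0
```

>>> carry_out:
  moves: [1,0,0,0.001,0,0,0,1,0,0,0.002,0,0,0,1,0,0,0.003,0,0,0,1,0,0,0.003,0,0,0]

```text
time_s: 7.0
ee_pos: [441.3, 177.5, -51.9]
eef_rot: [3.141, -0.0, 1.863]
force: [-1.7, -0.7, 7.7]
opening: 85.4
gripper_force: 3.8
```

The bench was touched at a reported z of −51.7 with the fingers open, so reported z = true z − 38.7. I'll raise to −42 and grip.

>>> carry_out:
  moves: [1,0,0,-0.005,0,0,0,1,0,0,-0.0105,0,0,0,0.3,0,0,-0.0105,0,0,0,0.3,0,0,-0.0105,0,0,0,0.3,0,0,-0.0105,0,0,0,0.3,0,0,-0.0105,0,0,0,0.3,0,0,-0.0105,0,0,0]
  grip_force: 40

```text
time_s: 7.7
ee_pos: [441.1, 177.4, -41.8]
eef_rot: [-3.142, -0.0, 1.863]
force: [-1.8, -0.5, 5.4]
opening: 55.2
gripper_force: 43.1
```

```bash
cat > m2.py <<'E'
from h import *
import sys
go()
V={"blue":({"top":(200,245,275,300),"scene":(230,222,285,256)},{"scene":(266,222,285,256),"top":(200,245,246,300)},(441,177.7,0,.2932,9.5)),
}
C=cams(); v,ex,p=V["blue"]
q=fit(C,"blue",v,p,ex,fixz=0.); print(np.round([*q[0],q[0][3]*57.3,q[1]],2))
q=fit(C,"blue",{"scene":v["scene"]},p,ex,fixz=0.); print(np.round([*q[0],q[0][3]*57.3,q[1]],2))
E
python3 m2.py
```

```text
t7.70 [441.1 177.4 -41.8] [-180.     -0.    106.72] F [-1.8 -0.5  5.4] op 55.2 g 43.1
[4.4234e+02 1.8147e+02 9.1500e+00 2.9000e-01 5.5100e+00 1.6880e+01
 1.9780e+01]
[4.4822e+02 1.7684e+02 6.8400e+00 3.2000e-01 2.2000e+00 1.8350e+01
 5.9700e+00]
```

Blue is held, with an opening of 55.2 mm. I'll lift it.

>>> carry_out:
  moves: [0.3,0,0,-0.005,0,0,0,0.3,0,0,-0.02,0,0,0,0.3,0,0,-0.045,0,0,0,0.3,0,0,-0.075,0,0,0,0.3,0,0,-0.1,0,0,0,0.3,0,0,-0.115,0,0,0,0.3,0,0,-0.12,0,0,0,0.3,0,0,-0.12,0,0,0]

```text
time_s: 8.6
ee_pos: [441.4, 177.5, 78.2]
eef_rot: [3.141, -0.0, 1.863]
force: [0.5, -0.6, -1.5]
opening: 54.9
gripper_force: 43.2
```

```bash
python3 -c "
from h import *
go((597,-103.9,78,85.25))"
```

```text
t8.60 [441.4 177.5  78.2] [179.96  -0.   106.72] F [ 0.5 -0.6 -1.5] op 54.9 g 43.2
[-0.3143, 0.0681, 0.0002] [0.04, -0.01, 21.47]
```

>>> carry_out:
  moves: [0.3,-0.014,0.003,0,0,0,1,0.3,-0.043,0.0093,0,0,0,3,0.3,-0.085,0.0184,0,0,0,6,0.3,-0.127,0.0275,0,0,0,9,0.3,-0.169,0.0366,0,0,0,12,0.3,-0.21,0.0455,0,0,0,15,0.3,-0.248,0.0537,0,0,0,18,0.3,-0.278,0.0602,0,0,0,20]

```text
time_s: 9.4
ee_pos: [578.7, -74.6, 76.1]
eef_rot: [-3.139, 0.0, 1.509]
force: [-0.4, 1.3, -2.8]
opening: 55.4
gripper_force: 43.1
```

```bash
python3 -c "
from h import *
go((597,-103.9,78,85.25))"
```

```text
t9.40 [578.7 -74.6  76.1] [-1.7988e+02  1.0000e-02  8.6470e+01] F [-0.4  1.3 -2.8] op 55.4 g 43.1
[-0.0281, 0.0201, -0.0019] [-0.12, 0.02, 1.22]
```

>>> carry_out:
  moves: [0.3,-0.016,0.011,0,0,0,0.8,0.3,-0.026,0.018,0,0,0,1.4,0.3,-0.0285,0.02,0,0,0,1.4,0.3,-0.0285,0.02,0,0,0,1.4,0.3,-0.0285,0.02,0,0,0,1.4]

```text
time_s: 9.9
ee_pos: [596.3, -100.1, 77.6]
eef_rot: [-3.14, -0.001, 1.49]
force: [0.0, 0.5, -2.9]
opening: 55.1
gripper_force: 43.1
```

```bash
python3 -c "
from h import *
go((597,-103.9,-4,85.25))"
```

```text
t9.90 [ 596.3 -100.1   77.6] [-1.7993e+02 -4.0000e-02  8.5380e+01] F [ 0.   0.5 -2.9] op 55.1 g 43.1
[-0.0038, 0.0011, 0.0816] [-0.07, -0.04, 0.13]
```

>>> carry_out:
  moves: [0.3,-0.0038,0.0011,0.01,0,0,0.13,0.3,-0.0038,0.0011,0.025,0,0,0.13,0.3,-0.0038,0.0011,0.045,0,0,0.13,0.3,-0.0038,0.0011,0.062,0,0,0.13,0.3,-0.0038,0.0011,0.074,0,0,0.13,0.3,-0.0038,0.0011,0.08,0,0,0.13,0.3,-0.0038,0.0011,0.082,0,0,0.13,0.3,-0.0038,0.0011,0.082,0,0,0.13]

```text
time_s: 10.7
ee_pos: [598.1, -104.9, -3.8]
eef_rot: [3.141, 0.0, 1.487]
force: [0.3, -0.1, -1.3]
opening: 55.2
gripper_force: 43.1
```

```bash
cat > m3.py <<'E'
from h import *
go((597,-103.9,-14,85.25))
C=cams()
i2=C['scene']['image'];im=C['top']['image']
o=np.hstack([cv2.resize(im[190:245,295:375],(400,275),interpolation=2),cv2.resize(i2[215:285,310:390],(400,350),interpolation=2)[:275]]) 
cv2.imwrite('pics/p1.png',np.clip(o*1.4+10.,0,255).astype(np.uint8))
v={"top":(300,195,375,240),"scene":(315,225,375,275)}
for n in v:
    x0,y0,x1,y1=v[n]; s=color(C[n]["image"],"blue")[y0:y1,x0:x1]; ys,xs=np.where(s>25); print(n,len(xs),xs.min()+x0 if len(xs) else 0,xs.max()+x0,ys.min()+y0,ys.max()+y0)
ex={"scene":(350,225,375,275)}
z=-4+41.8
for vv in (v,{"top":v["top"]}):
    q=fit(C,"blue",vv,(597,-103.4,z,-.083,9.5),ex,fixz=z); print(np.round([*q[0],q[0][3]*57.3,q[1]],2))
E
python3 m3.py
```

```text
t10.70 [ 598.1 -104.9   -3.8] [179.98   0.    85.2 ] F [ 0.3 -0.1 -1.3] op 55.2 g 43.1
[0.0009, -0.0012, 0.0102] [0.02, 0.0, -0.05]
top 31 357 361 212 225
scene 3 328 328 240 243
[ 6.0873e+02 -1.0411e+02  4.0380e+01  1.0000e-02  8.0000e-02  6.2000e-01
  3.2620e+01]
[ 5.8447e+02 -1.0210e+02  4.7650e+01  7.0000e-02  6.2000e-01  4.0600e+00
  2.9070e+01]
```

View pics/p1.png

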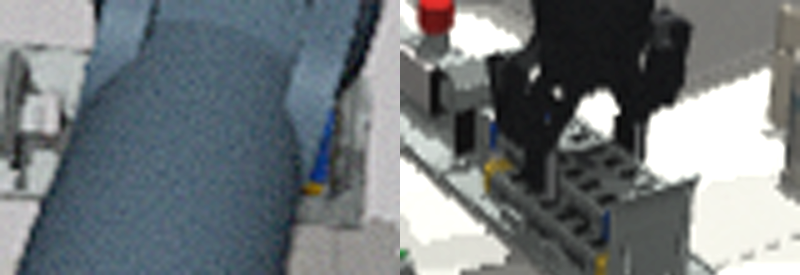

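The picture shows blue held level over yellow. The arm hides most of it in the top view, with the right ends at (320,140), and in the scene view blue end (490,140) sits above yellow (495,175). I'll correct by 1 mm, lower, and release.

>>> carry_out:
  moves: [0.3,0.0009,-0.0012,0.003,0,0,0,0.3,0.0009,-0.0012,0.006,0,0,0,0.3,0.0009,-0.0012,0.0085,0,0,0,0.3,0.0009,-0.0012,0.01,0,0,0,0.3,0.0009,-0.0012,0.0105,0,0,0,0.3,0.0009,-0.0012,0.0105,0,0,0]

```text
time_s: 11.4
ee_pos: [596.6, -103.9, -13.7]
eef_rot: [-3.142, -0.0, 1.487]
force: [-4.0, 1.6, 5.0]
opening: 55.0
gripper_force: 43.9
```

```bash
python3 -c "
from h import *
go((597,-103.9,-14,85.25))"
```

```text
t11.40 [ 596.6 -103.9  -13.7] [-180.     -0.     85.19] F [-4.   1.6  5. ] op 55.0 g 43.9
[0.0, 0.0004, 0.0003] [-0.0, -0.0, -0.06]
```

Placed, with about 6 N of contact. I'll release, rise and clear away for a look.

>>> carry_out:
  moves: [0.75,0,0,0,0,0,0,0.95,0,0,0,0,0,0,1,0,0,0,0,0,0,1,0,0,-0.01,0,0,0,1,0,0,-0.03,0,0,0,1,0,0,-0.06,0,0,0,1,0,0,-0.09,0,0,0,1,0,0,-0.12,0,0,0]

```text
time_s: 12.2
ee_pos: [596.8, -104.0, 107.4]
eef_rot: [3.141, 0.0, 1.487]
force: [-0.1, 0.3, 0.5]
opening: 85.2
gripper_force: 0.0
```

```bash
python3 -c "
from h import *
go((430.2,-130.7,105,68.4))"
```

```text
t12.20 [ 596.8 -104.   107.4] [179.97   0.    85.19] F [-0.1  0.3  0.5] op 85.2 g 0.0
[-0.0406, -0.1638, 0.0023] [0.03, -0.0, 16.79]
```

>>> carry_out:
  moves: [1,-0.005,-0.02,0,0,0,2,1,-0.014,-0.055,0,0,0,6,1,-0.023,-0.095,0,0,0,10,1,-0.032,-0.13,0,0,0,14,1,-0.039,-0.155,0.002,0,0,16.8,1,-0.0406,-0.1638,0.002,0,0,16.8,1,-0.0406,-0.1638,0.002,0,0,16.8]

```text
time_s: 12.9
ee_pos: [429.8, -130.7, 104.1]
eef_rot: [3.141, -0.0, 1.193]
force: [0.3, -0.1, -0.4]
opening: 85.3
gripper_force: 0.0
```

```bash
cat > m4.py <<'E'
from h import *
go((430,-130.7,-42,68.4))
C=cams()
for k in range(3):
    D=cams()
    for n in C: C[n]["image"]=C[n]["image"].astype(float)+D[n]["image"]
for n in C: C[n]["image"]=C[n]["image"]/4
i2=C['scene']['image'];im=C['top']['image']
v={"top":(300,195,375,240),"scene":(315,225,375,275)}
ex={"scene":(346,225,375,275)}
for z in (28.,):
  for vv in (v,{"top":v["top"]},{"scene":v["scene"]}):
    q=fit(C,"blue",vv,(597,-103.4,z,-.083,9.5),ex,fixz=z); print(list(vv),np.round([*q[0],q[0][3]*57.3,q[1]],2))
q=fit(C,"blue",v,(597,-103.4,z,-.083,9.5),ex); print("free z",np.round([*q[0],q[0][3]*57.3,q[1]],2))
for n in v:
    x0,y0,x1,y1=v[n]; s=color(C[n]["image"],"blue")[y0:y1,x0:x1]; t=color(C[n]["image"],"yellow")[y0:y1,x0:x1]
    print(n,(s>25).sum(),(t>25).sum())
o=np.hstack([cv2.resize(im[195:240,300:375],(450,270),interpolation=2),cv2.resize(i2[228:278,318:368],(300,300),interpolation=2)[:270]]) 
cv2.imwrite('pics/p2.png',np.clip(o*1.3,0,255).astype(np.uint8))
E
python3 m4.py
```

```text
t12.90 [ 429.8 -130.7  104.1] [ 1.7996e+02 -2.0000e-02  6.8380e+01] F [ 0.3 -0.1 -0.4] op 85.3 g 0.0
[0.0001, 0.0001, 0.1461] [0.04, -0.02, -0.02]
['top', 'scene'] [ 5.9893e+02 -1.0305e+02  3.0660e+01 -1.0000e-01  9.4000e+00 -5.6600e+00
  2.1210e+01]
['top'] [ 5.9841e+02 -1.0300e+02  3.0870e+01 -1.0000e-01  9.5100e+00 -5.5200e+00
  1.3560e+01]
['scene'] [ 5.9735e+02 -1.0468e+02  3.1670e+01 -1.2000e-01  8.4500e+00 -6.9900e+00
  5.3600e+00]
free z [ 5.9887e+02 -1.0306e+02  2.7000e+01 -1.0000e-01  9.2900e+00 -5.7000e+00
  1.9480e+01]
top 133 6
scene 36 18
```

View pics/p2.png

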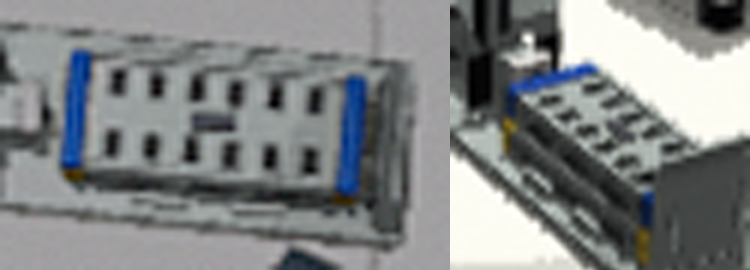

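Blue sits squarely on yellow to about 1 mm: blue ends at (75,110) and (350,135), yellow just showing under them. Any sideways error I'll take out with a joint squeeze at the end. Next, green.

>>> carry_out:
  moves: [1,0,0,0.02,0,0,0,1,0,0,0.05,0,0,0,1,0,0,0.085,0,0,0,1,0,0,0.115,0,0,0,1,0,0,0.135,0,0,0,1,0,0,0.143,0,0,0,1,0,0,0.1455,0,0,0,1,0,0,0.1455,0,0,0]

```text
time_s: 14.1
ee_pos: [430.8, -130.8, -41.6]
eef_rot: [3.141, -0.0, 1.194]
force: [1.2, -0.0, 0.3]
opening: 85.6
gripper_force: 0.0
```

>>> carry_out:
  moves: [0.3,0,0,0,0,0,0,0.3,0,0,0,0,0,0,0.3,0,0,0,0,0,0,0.3,0,0,0,0,0,0,0.3,0,0,0,0,0,0]

```text
time_s: 14.6
ee_pos: [431.0, -131.0, -41.0]
eef_rot: [3.14, 0.0, 1.194]
force: [-1.6, 0.3, 4.4]
opening: 54.7
gripper_force: 42.6
```

>>> carry_out:
  moves: [0.3,0,0,-0.005,0,0,0,0.3,0,0,-0.02,0,0,0,0.3,0,0,-0.045,0,0,0,0.3,0,0,-0.075,0,0,0,0.3,0,0,-0.1,0,0,0,0.3,0,0,-0.115,0,0,0,0.3,0,0,-0.12,0,0,0,0.3,0,0,-0.12,0,0,0]

```text
time_s: 15.4
ee_pos: [430.7, -130.9, 78.6]
eef_rot: [3.14, -0.0, 1.194]
force: [0.4, -0.0, -2.1]
opening: 55.2
gripper_force: 43.2
```

```bash
python3 -c "
from h import *
go((597.5,-103.7,82,84.9))"
```

```text
t15.40 [ 430.7 -130.9   78.6] [179.91  -0.    68.39] F [ 0.4 -0.  -2.1] op 55.2 g 43.2
[0.0867, 0.1451, -0.0032] [0.09, 0.01, -16.51]
```

>>> carry_out:
  moves: [0.3,0.006,0.01,-0.001,0,0,-1,0.3,0.017,0.029,-0.003,0,0,-3,0.3,0.032,0.053,-0.003,0,0,-6,0.3,0.048,0.08,-0.003,0,0,-9,0.3,0.063,0.106,-0.003,0,0,-12,0.3,0.076,0.128,-0.003,0,0,-14.5,0.3,0.084,0.141,-0.003,0,0,-16,0.3,0.0868,0.1455,-0.003,0,0,-16.5]

```text
time_s: 16.2
ee_pos: [598.8, -102.7, 79.1]
eef_rot: [-3.14, -0.001, 1.484]
force: [0.2, -0.0, -1.9]
opening: 55.3
gripper_force: 43.1
```

>>> carry_out:
  moves: [0.3,0,0,0,0,0,0,0.3,0,0,0,0,0,0]

```text
time_s: 16.4
ee_pos: [596.3, -103.4, 80.1]
eef_rot: [-3.139, -0.0, 1.481]
force: [-0.9, 0.0, -2.1]
opening: 55.0
gripper_force: 43.1
```

```bash
python3 -c "
from h import *
go((598,-103.5,16,84.9),(598,-103.5,6.5,84.9))"
```

```text
t16.40 [ 596.3 -103.4   80.1] [-1.7988e+02 -2.0000e-02  8.4870e+01] F [-0.9  0.  -2.1] op 55.0 g 43.1
[-0.0, 0.0019, 0.0641] [-0.12, -0.02, -0.03]
[-0.0, 0.0019, 0.0736] [-0.12, -0.02, -0.03]
```

>>> carry_out:
  moves: [0.3,0,0.001,0.008,0,0,0,0.3,0,0.001,0.02,0,0,0,0.3,0,0.001,0.036,0,0,0,0.3,0,0.001,0.05,0,0,0,0.3,0,0.001,0.06,0,0,0,0.3,0,0.001,0.065,0,0,0,0.3,0,0.001,0.066,0,0,0,0.3,0,0.001,0.066,0,0,0]

```text
time_s: 17.2
ee_pos: [598.5, -103.7, 15.1]
eef_rot: [3.141, -0.0, 1.481]
force: [1.1, -0.0, -1.7]
opening: 54.9
gripper_force: 43.1
```

```bash
python3 -c "
from h import *
go((598,-103.5,6.5,84.9))"
```

```text
t17.20 [ 598.5 -103.7   15.1] [179.98  -0.    84.88] F [ 1.1 -0.  -1.7] op 54.9 g 43.1
[0.0002, -0.0006, 0.0086] [0.02, -0.0, -0.02]
```

>>> carry_out:
  moves: [0.3,0.0002,-0.0005,0.003,0,0,0,0.3,0.0002,-0.0005,0.006,0,0,0,0.3,0.0002,-0.0005,0.0075,0,0,0,0.3,0.0002,-0.0005,0.0085,0,0,0,0.3,0.0002,-0.0005,0.009,0,0,0,0.3,0.0002,-0.0005,0.009,0,0,0]

```text
time_s: 17.8
ee_pos: [598.0, -103.4, 7.1]
eef_rot: [3.141, 0.0, 1.482]
force: [-3.5, 0.6, 5.9]
opening: 54.9
gripper_force: 43.9
```

Green is down, with about 6 N of contact. I'll open, go down around the pile, squeeze gently to line up the long sides, then open again.

>>> carry_out:
  moves: [0.75,0,0,0,0,0,0,0.95,0,0,0,0,0,0,1,0,0,0,0,0,0,1,0,0,0.01,0,0,-0.3,1,0,0,0.02,0,0,-0.3,1,0,0,0.028,0,0,-0.3,1,0,0,0.028,0,0,-0.3,1,0,0,0.028,0,0,-0.3]
  grip_force: 25

```text
time_s: 18.6
ee_pos: [597.3, -103.2, -22.7]
eef_rot: [-3.14, -0.0, 1.487]
force: [1.0, 0.3, -0.2]
opening: 85.4
gripper_force: 0.0
```

>>> carry_out:
  moves: [0.5,0,0,0,0,0,0,0.5,0,0,0,0,0,0,0.5,0,0,0,0,0,0,0.5,0,0,0,0,0,0,0.5,0,0,0,0,0,0]

```text
time_s: 19.1
ee_pos: [596.2, -103.4, -21.4]
eef_rot: [-3.139, 0.0, 1.487]
force: [-6.1, 0.7, 5.1]
opening: 55.9
gripper_force: 29.5
```

>>> carry_out:
  moves: [0.75,0,0,0,0,0,0,0.95,0,0,0,0,0,0,1,0,0,0,0,0,0,1,0,0,-0.02,0,0,0,1,0,0,-0.05,0,0,0,1,0,0,-0.09,0,0,0,1,0,0,-0.13,0,0,0,1,0,0,-0.14,0,0,0]

```text
time_s: 19.9
ee_pos: [601.5, -104.3, 123.4]
eef_rot: [3.133, 0.002, 1.487]
force: [0.3, -0.4, 0.6]
opening: 85.2
gripper_force: 0.0
```

```bash
python3 -c "
from h import *
go((480,60,125,84.9))"
```

```text
t19.90 [ 601.5 -104.3  123.4] [1.7949e+02 9.0000e-02 8.5190e+01] F [ 0.3 -0.4  0.6] op 85.2 g 0.0
[0.1536, -0.1348, -0.0031] [0.51, 0.09, 0.29]
```

>>> carry_out:
  moves: [1,0.015,-0.014,0,0,0,0,1,0.045,-0.04,0,0,0,0,1,0.075,-0.066,0,0,0,0,1,0.105,-0.092,0,0,0,0,1,0.132,-0.116,0,0,0,0,1,0.15,-0.132,0,0,0,0,1,0.153,-0.135,0,0,0,0]

```text
time_s: 20.6
ee_pos: [473.9, 62.2, 117.4]
eef_rot: [-3.14, -0.0, 1.49]
force: [-0.7, 0.1, 0.4]
opening: 85.0
gripper_force: 0.0
```

```bash
cat > m5.py <<'E'
from h import *
go()
C=cams()
for k in range(5):
    D=cams()
    for n in C: C[n]["image"]=C[n]["image"].astype(float)+D[n]["image"]
for n in C: C[n]["image"]=C[n]["image"]/6
i2=C['scene']['image'];im=C['top']['image']
v={"top":(300,195,375,240),"scene":(315,220,375,275)}
ex={"scene":(348,220,375,275)}
for vv in (v,{"top":v["top"]}):
    q=fit(C,"green",vv,(597,-103.4,48,-.083,9.5),ex,fixz=48.); print(list(vv),np.round([*q[0],q[0][3]*57.3,q[1]],2))
q=fit(C,"green",v,(597,-103.4,48,-.083,9.5),ex); print("free z",np.round([*q[0],q[0][3]*57.3,q[1]],2))
# rows/cols of each colour's ends
for n in v:
  x0,y0,x1,y1=v[n]
  for c in("green","blue","yellow"):
    s=color(C[n]["image"],c)[y0:y1,x0:x1]; ys,xs=np.where(s>25); 
    for nm,m in(("L",xs+x0<340),("R",xs+x0>=340)):
      if m.any(): print(n,c,nm,m.sum(),"x",xs[m].min()+x0,xs[m].max()+x0,"y",ys[m].min()+y0,ys[m].max()+y0)
print("knob",knob(C))
o=np.hstack([cv2.resize(im[195:240,300:375],(400,240),interpolation=2),cv2.resize(i2[215:275,318:368],(400,480),interpolation=2)[:,:]]) if 0 else None
a=cv2.resize(im[193:243,300:375],(450,300),interpolation=2); b=cv2.resize(i2[220:270,318:373],(330,300),interpolation=2)
cv2.imwrite('pics/p3.png',np.clip(np.hstack([a,b])*1.4+10,0,255).astype(np.uint8))
E
python3 m5.py
```

```text
t20.60 [473.9  62.2 117.4] [-1.7988e+02 -2.0000e-02  8.5360e+01] F [-0.7  0.1  0.4] op 85.0 g 0.0
['top', 'scene'] [ 5.9900e+02 -1.0472e+02  5.0920e+01 -9.0000e-02  9.2300e+00 -5.4300e+00
  2.4770e+01]
['top'] [ 5.9752e+02 -1.0436e+02  5.0140e+01 -8.0000e-02  9.2600e+00 -4.5800e+00
  1.6790e+01]
free z [ 5.9923e+02 -1.0452e+02  4.6790e+01 -9.0000e-02  9.0700e+00 -5.3800e+00
  2.2250e+01]
top green L 58 x 311 314 y 202 221
top green R 70 x 357 361 y 207 226
scene green L 23 x 328 339 y 234 238
scene green R 15 x 340 363 y 233 256
scene blue L 1 x 328 328 y 243 243
scene blue R 1 x 350 350 y 261 261
scene yellow L 7 x 327 328 y 248 251
scene yellow R 5 x 350 350 y 266 271
knob [612.15022745  74.9490947   87.79683403]
```

View pics/p3.png

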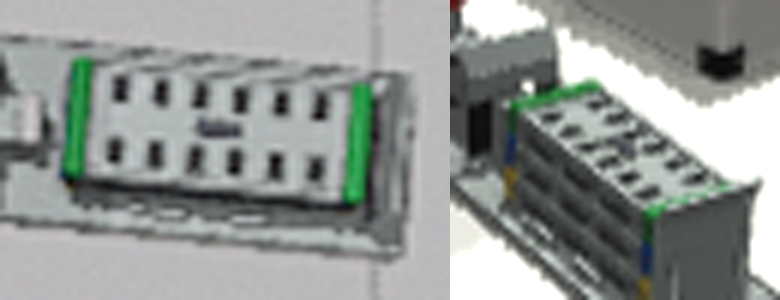

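The pile is level and flush: green ends at (78,118) and (358,142) in the left crop, with the green, blue and yellow ends in line at (512,150) and (647,250) in the right crop. Next, the knob.

```bash
python3 -c "
from h import *
C=cams();s=color(C['top']['image'],'red')[190:225,240:310];s=np.where(s>40,s,0);m=cv2.moments(s);uv=(m['m10']/m['m00']+240,m['m01']/m['m00']+190)
print(uv,at_z(C['top'],uv,92))
go((612.3,75.2,90,85.2),(612.3,75.2,27.3,85.2))"
```

```text
(270.0627189324437, 207.17531276063386) [611.62746213  74.57993309  92.        ]
t21.30 [476.3  60.2 117.9] [-180.     -0.     85.17] F [0.8 0.4 0.2] op 85.4 g 0.0
[0.0264, 0.1343, 0.0279] [-0.0, -0.0, -0.03]
[0.0264, 0.1343, 0.0906] [-0.0, -0.0, -0.03]
```

>>> carry_out:
  moves: [1,0.002,0.012,0,0,0,0,1,0.008,0.042,0,0,0,0,1,0.016,0.08,0,0,0,0,1,0.023,0.115,0,0,0,0,1,0.0258,0.131,0,0,0,0,1,0.0258,0.134,0.01,0,0,0,1,0.0258,0.134,0.025,0,0,0,1,0.0258,0.134,0.028,0,0,0]

```text
time_s: 22.1
ee_pos: [609.3, 74.7, 87.4]
eef_rot: [-3.137, 0.0, 1.487]
force: [-0.2, -0.5, -0.1]
opening: 85.6
gripper_force: 0.0
```

```bash
python3 -c "
from h import *
go((612,75,27.3,85.2))"
```

```text
t22.10 [609.3  74.7  87.4] [-1.7972e+02  3.0000e-02  8.5190e+01] F [-0.2 -0.5 -0.1] op 85.6 g 0.0
[0.0005, 0.003, 0.0601] [-0.28, 0.03, -0.01]
```

>>> carry_out:
  moves: [1,0,0.0005,0.008,0,0,0,1,0,0.0005,0.022,0,0,0,1,0,0.0005,0.038,0,0,0,1,0,0.0005,0.05,0,0,0,1,0,0.0005,0.058,0,0,0,1,0,0.0005,0.0615,0,0,0,1,0,0.0005,0.0615,0,0,0,1,0,0.0005,0.0615,0,0,0]

```text
time_s: 22.9
ee_pos: [612.9, 74.8, 29.1]
eef_rot: [3.141, -0.0, 1.487]
force: [0.3, 0.5, 1.0]
opening: 85.3
gripper_force: 0.0
```

>>> carry_out:
  moves: [0.1,0,0,0,0,0,0,0.1,0,0,0,0,0,0,0.1,0,0,0,0,0,0,0.1,0,0,0,0,0,0,0.1,0,0,0,0,0,0,0.1,0,0,0,0,0,0,0.1,0,0,0,0,0,0]
  grip_force: 60

```text
time_s: 23.6
ee_pos: [610.4, 75.0, 28.9]
eef_rot: [-3.138, -0.0, 1.487]
force: [-5.8, -0.5, 7.6]
opening: 21.7
gripper_force: 58.6
```

```bash
python3 -c "
from h import *
go((612,75,27.3,85.2))"
```

```text
t23.60 [610.4  75.   28.9] [-179.82   -0.     85.21] F [-5.8 -0.5  7.6] op 21.7 g 58.6
[0.0001, 0.0016, 0.0016] [-0.18, -0.0, 0.01]
```

The knob is held, with an opening of 21.7 mm. I'll ease the side load and pull up 12 mm.

>>> carry_out:
  moves: [0.1,0,-0.0015,-0.003,0,0,0,0.1,0,-0.0015,-0.006,0,0,0,0.1,0,-0.0015,-0.009,0,0,0,0.1,0,-0.0015,-0.0125,0,0,0,0.1,0,-0.0015,-0.0125,0,0,0,0.1,0,-0.0015,-0.0125,0,0,0]

```text
time_s: 24.2
ee_pos: [610.1, 75.0, 40.3]
eef_rot: [-3.14, -0.0, 1.487]
force: [-0.1, 0.7, -11.9]
opening: 22.1
gripper_force: 59.2
```

```bash
python3 -c "
from h import *
go();C=cams();print(knob(C))"
```

```text
t24.20 [610.1  75.   40.3] [-179.9    -0.     85.19] F [ -0.1   0.7 -11.9] op 22.1 g 59.2Traceback (most recent call last):
  File "<string>", line 3, in <module>
    go();C=cams();print(knob(C))
                        ~~~~^^^
  File "h.py", line 59, in knob
    m=cv2.moments(s); uv=(m["m10"]/m["m00"]+roi[0],m["m01"]/m["m00"]+roi[1]); rs.append(ray(C[n],uv))
                          ~~~~~~~~^~~~~~~~~
ZeroDivisionError: float division by zero
```

The pull matches the spring (−11.9 N at 11.4 mm up). Now I'll slide 30 mm towards the pile.

>>> carry_out:
  moves: [0.1,-0.002,0,-0.0005,0,0,0,0.1,-0.007,0,-0.0005,0,0,0,0.1,-0.013,0,-0.0005,0,0,0,0.1,-0.019,0,-0.0005,0,0,0,0.1,-0.025,0,-0.0005,0,0,0,0.1,-0.029,0,-0.0005,0,0,0,0.1,-0.03,0,-0.0005,0,0,0,0.1,-0.03,0,-0.0005,0,0,0]

```text
time_s: 25.1
ee_pos: [607.6, 44.3, 41.2]
eef_rot: [-3.14, 0.001, 1.486]
force: [-3.8, -0.6, -12.3]
opening: 21.9
gripper_force: 59.3
```

```bash
python3 -c "
from h import *
go((610.1-30*.0836,75-30*.9965,41,85.2))"
```

```text
t25.10 [607.6  44.3  41.2] [-1.7993e+02  6.0000e-02  8.5160e+01] F [ -3.8  -0.6 -12.3] op 21.9 g 59.3
[0.0008, -0.0001, 0.0002] [-0.07, 0.06, -0.04]
```

>>> carry_out:
  moves: [0.1,0.0008,0,0.002,0,0,0,0.1,0.0008,0,0.005,0,0,0,0.1,0.0008,0,0.008,0,0,0,0.1,0.0008,0,0.011,0,0,0,0.1,0.0008,0,0.0125,0,0,0,0.1,0.0008,0,0.0125,0,0,0]

```text
time_s: 25.7
ee_pos: [608.0, 45.8, 29.1]
eef_rot: [-3.141, 0.0, 1.487]
force: [-5.4, -1.5, -6.8]
opening: 22.1
gripper_force: 60.0
```

The pin has dropped in. Now I'll press down lightly until it is home.

>>> carry_out:
  moves: [0.1,0,-0.0005,0.0005,0,0,0,0.1,0,-0.0005,0.001,0,0,0,0.1,0,-0.0005,0.0015,0,0,0,0.1,0,-0.0005,0.002,0,0,0,0.1,0,-0.0005,0.002,0,0,0]

```text
time_s: 26.2
ee_pos: [608.2, 46.0, 29.0]
eef_rot: [3.14, -0.0, 1.487]
force: [-9.0, -0.8, 3.0]
opening: 22.2
gripper_force: 60.9
```

>>> carry_out:
  moves: [0.1,0,-0.001,0.0005,0,0,0,0.1,0,-0.002,0.001,0,0,0,0.1,0,-0.002,0.0015,0,0,0,0.1,0,-0.002,0.0015,0,0,0,0.1,0,-0.002,0.0015,0,0,0]

```text
time_s: 26.7
ee_pos: [608.3, 46.0, 29.0]
eef_rot: [3.136, -0.0, 1.487]
force: [-7.5, -0.2, 7.4]
opening: 22.1
gripper_force: 61.3
```

```bash
python3 -c "
from h import *
go();C=cams()
i2=C['scene']['image'];im=C['top']['image']
a=cv2.resize(im[185:245,235:375],(448,192),interpolation=2); b=cv2.resize(i2[190:280,290:380],(450,450),interpolation=2)[:, :]
o=np.zeros((450,800,3),np.uint8);o[:192,:350]=cv2.resize(a,(350,192))*1;o[:,350:]=np.clip(b*1.3,0,255)
cv2.imwrite('pics/p4.png',o)
v={'scene':(315,215,375,275),'top':(300,195,375,240)};ex={'scene':(348,215,375,275)}
q=fit(C,'green',v,(597,-103.4,48,-.083,9.5),ex,fixz=48.);print(np.round(q[0],2))
"
```

```text
t26.70 [608.3  46.   29. ] [ 1.7969e+02 -1.0000e-02  8.5200e+01] F [-7.5 -0.2  7.4] op 22.1 g 61.3
[ 5.9900e+02 -1.0467e+02  5.3570e+01 -9.0000e-02  9.1800e+00]
```

View pics/p4.png

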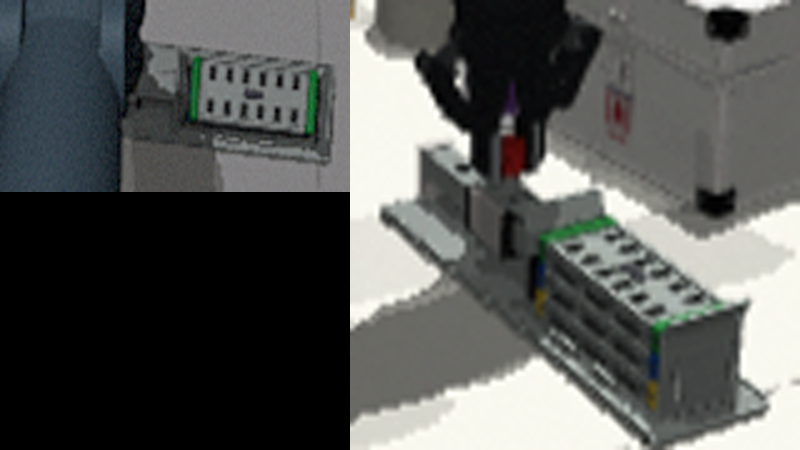

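The picture shows the gripper on the red knob at (510,155), the gate next to the pile at (540,250), and the three cassettes flush along (545,265) to (655,365). The pin is home: z equals the start value of 29.0, with 7 N of downward push on top of the spring. I'll hand in.

```bash
python3 -c "
from cell import env
print(env.close_job())"
```

```text
the job is handed in; nothing more can be done
None
```

I handed the job in at about 27 s: blue then green are stacked on yellow, flush to about 1 mm by the camera fit, and the gate is one hole in with the pin home and the gripper still holding the knob down. No verdict came back.

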